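# Lid the specimen jars and close them up in the shipping carton

## Robot

A 6-joint arm with a two-finger parallel gripper is mounted at the origin on the work surface. World frame = base frame: x ahead of the robot, y to its left, z up, the work surface at z = 0. Lengths are in m, angles in rad, forces in N, time in s.
With the tool pointing down it reaches from about 0.275 to 0.725 m from the base axis. Payload 15.9 kg.
Tool frame: the origin (TCP) lies at the very end of the fingers, on their centre line; the grasp point (between the pads) lies grip_depth behind it (grip_depth is the distance from the TCP to the grasp point, in m); z points along the fingers, y is the line along which they close (so a half turn about z gives the same grasp; the last joint's range is limited). The gripper opens to 85 mm and grips with 20 to 120 N. Pads are 22 mm wide; open, the fingers measure 114 mm over their backs; the gripper's body (76 mm by 85 mm) begins 54 mm behind the grasp point. The pads swing forward as they close: fully open they stand 13 mm farther back than shut.
Start: joints at [-1.264, 0.213, -0.034, 1.323, 0, 1.571], TCP at [0.151, -0.477, 0.231] pointing down, gripper open.
Joint ranges: [-2.98, 2.98], [-0.74, 1.72], [-1.14, 1.35], [-2.1, 2.04], [-1.57, 1.44], [-3.14, 3.14]. Speed limits (rad/s): [1.89, 1.89, 2.39, 2.57, 3.14, 3.14].

## Interface

Orientations are given as a unit quaternion [x, y, z, w].
In Python, from cell import get_state, snapshot, sign_off, grip_depth gives the robot as it stands. The module is installed in compiled form; this text tells all that it offers.
- The arm moves only by the tool send_rows, never from a script. Its argument "series" is a list of rows, each a list of 3 entries, a list of its own where there are three numbers: the finger opening in mm, from 0 to 85.4, then the shift along the tool's x, y, z in mm, then the turn, a rotation vector about the tool's x, y, z in degrees. A call has 1 to 12 rows; each row shifts and turns the commanded pose from where the row before left it, along the tool's axes as they then stand; what a row does not reach is not made up. A row lasts 1/10 s, in which the tool goes at most 50 mm and 8.59 degrees, less where a joint would pass 70% of its speed; a pose out of reach is approached as far as the arm can. A call with a gripper value outside its range is refused whole. The fingers move at their own pace and stop on an object; the grip force is fixed at half the most. Time passes only in rows, so rows that do not move let the fingers close. It gives the time, the measured TCP pose, the force, the opening and the grip force at its end, in the units of the state.
- get_state(): the state, without advancing time (a new reading comes with each control period).
- snapshot(name): name is "scene" or "top" or "wrist"; returns a dict with "color" (384x512x3 uint8, blue, green, red), "camera_matrix" (3x3 intrinsics, pixels), "D" ([k1, k2, p1, p2, k3] as OpenCV has them; the pictures are not rectified), "origin" and "attitude" of the camera in the world. Camera axes: x right, y down, z forward; pixel columns grow to the right and rows downward; lengths in m; the calibration is good to about 2 mm. A picture is of the moment at which its call begins. There is no depth.
- sign_off(): hands the job in; it is judged then, once.
The state is a dict: "time_s": time; "qpos": joint angles; "dq": joint speeds; "joint_efforts": joint torques, N m; "tool_pos": TCP position; "tcp_rot": TCP orientation; "force": force on the tool from outside, world axes, zero at the start; "torque": the same for the moment, N m; "gripper_width": finger opening in m; "finger_force": force on a finger pad.
Only numpy, scipy, OpenCV 4.12 (cv2) and the standard library are available. Lean on these libraries where they do the work, as an engineer would, in place of code of your own. Each camera call takes 0.05 s, during which the arm holds its last target. There are 200 camera calls.

## Task

Put a blue lid on every white specimen jar so that it sits fully home and level on the rim, and stand all the jars upright, lids on, on the floor of the cardboard carton. Only when every lidded jar is in the carton, close it: fold down the two short end flaps first, then the two long flaps over them, all flat. A lid may be left over, and the other things on the bench are to be left where they are.

Things in the scene. Friction and masses are not known exactly. Their poses are not given: they have to be found in the camera images.
- carton: open cardboard shipping carton, fixed to the bench; outside 170 mm (its x) by 280 mm (its y), walls 5 mm thick and 108 mm high, inner floor 5 mm above the bench, inside 160 x 270 mm. Origin: centre of its underside, z up. Four hinged flaps stand up around its mouth at the start
- flap_end_left (a joint): short end flap on the carton's +y wall, 158 mm wide, reaching 66 mm from its hinge; hinge 110 mm above the bench. 4 mm cardboard. 0 = folded level, closed (a stop); 1.57 = upright; more = leaning outward (stop at 2.1). Starts at 1.7 to 1.9. Stiff hinge: stays where left, about 1 N at 50 mm moves it. Flaps do not catch on each other
- flap_end_left_hinge (a point): middle of this flap's hinge line, which runs along the top of its wall
- flap_end_right (a joint): short end flap on the carton's -y wall, 158 mm wide, reaching 66 mm from its hinge; hinge 110 mm above the bench. 4 mm cardboard. 0 = folded level, closed (a stop); 1.57 = upright; more = leaning outward (stop at 2.1). Starts at 1.7 to 1.9. Stiff hinge: stays where left, about 1 N at 50 mm moves it. Flaps do not catch on each other
- flap_end_right_hinge (a point): middle of this flap's hinge line, which runs along the top of its wall
- flap_near (a joint): long flap on the carton's -x wall (nearest the robot), 267 mm wide, reaching 82 mm from its hinge; hinge 115 mm above the bench. 4 mm cardboard. 0 = folded level, closed (a stop); 1.57 = upright; more = leaning outward (stop at 2.1). Starts at 1.7 to 1.9. Stiff hinge: stays where left, about 1 N at 50 mm moves it. Flaps do not catch on each other
- flap_near_hinge (a point): middle of this flap's hinge line, which runs along the top of its wall
- flap_far (a joint): long flap on the carton's +x wall (farthest from the robot), 267 mm wide, reaching 82 mm from its hinge; hinge 115 mm above the bench. 4 mm cardboard. 0 = folded level, closed (a stop); 1.57 = upright; more = leaning outward (stop at 2.1). Starts at 1.7 to 1.9. Stiff hinge: stays where left, about 1 N at 50 mm moves it. Flaps do not catch on each other
- flap_far_hinge (a point): middle of this flap's hinge line, which runs along the top of its wall
- jarA_center (a point): white round specimen jar with a green band, open at the top: 58 mm outer diameter, 75 mm high, mouth 48 mm across (wall 5 mm), about 160 g. Point on its axis half-way up, 37.5 mm above its underside; z points to its mouth. Stands upright on the bench at the start. Absent (None) in some starts
- jarB_center (a point): white round specimen jar with a green band, open at the top: 58 mm outer diameter, 75 mm high, mouth 48 mm across (wall 5 mm), about 160 g. Point on its axis half-way up, 37.5 mm above its underside; z points to its mouth. Stands upright on the bench at the start. Absent (None) in some starts
- jarC_center (a point): white round specimen jar with a green band, open at the top: 58 mm outer diameter, 75 mm high, mouth 48 mm across (wall 5 mm), about 160 g. Point on its axis half-way up, 37.5 mm above its underside; z points to its mouth. Stands upright on the bench at the start. Absent (None) in some starts
- lidA_center (a point): loose blue lid, about 50 g, fits any jar: flange 54 mm across, 5 mm thick; round knob on top, 22 mm across, 18 mm high; tapered plug beneath, 8 mm deep (45 mm across, 34 at its foot), drops into a jar's mouth. Point on its axis at the flange's top face, 13 mm above the plug's foot, on which it stands at the start; z up the knob. Seated, the point is 42.5 mm above the jar's centre point
- lidB_center (a point): loose blue lid, about 50 g, fits any jar: flange 54 mm across, 5 mm thick; round knob on top, 22 mm across, 18 mm high; tapered plug beneath, 8 mm deep (45 mm across, 34 at its foot), drops into a jar's mouth. Point on its axis at the flange's top face, 13 mm above the plug's foot, on which it stands at the start; z up the knob. Seated, the point is 42.5 mm above the jar's centre point
- lidC_center (a point): loose blue lid, about 50 g, fits any jar: flange 54 mm across, 5 mm thick; round knob on top, 22 mm across, 18 mm high; tapered plug beneath, 8 mm deep (45 mm across, 34 at its foot), drops into a jar's mouth. Point on its axis at the flange's top face, 13 mm above the plug's foot, on which it stands at the start; z up the knob. Seated, the point is 42.5 mm above the jar's centre point
- amber_bottle: bystander, to be left alone: small amber bottle, 44 mm diameter, 80 mm high, standing among the jars and lids. Origin: centre of its underside
- tissue_box: bystander, to be left alone: tissue box, 120 x 120 x 85 mm, green and white. Origin: centre of its underside
- reagent_bottle: bystander, to be left alone: white bottle, 44 mm diameter, 100 mm high. Origin: centre of its underside
- slide_box: bystander, to be left alone: red slide box, 100 x 85 x 32 mm. Origin: centre of its underside
- petri_stack: bystander, to be left alone: petri dish stack, two dishes, 90 mm diameter, 29 mm high. Origin: centre of its underside
- mouse: bystander, to be left alone: computer mouse, black, about 75 mm long, 34 mm high. Origin: centre of its underside
- pen: bystander, to be left alone: pen, blue, 140 mm long, 10 mm thick, lying. Origin: centre of its underside

How it is judged:
By the outcome, as a careful person would: the job done as asked, in the order asked, and still so for the second after the job is handed in, with the robot touching nothing.
Of jarA, jarB, jarC only 2 to 3 are there at a start; the rules pass over those that are not, and their reading is None.
At some moment in a run one of jarA, jarB, jarC may be knocked a few centimetres aside while the robot is not near it.
It also fails if it takes over 210 s, if anything falls off the work surface, if the arm or the gripper's body presses on something with over 40 N, if the wrist force passes 120 N, or if a joint passes its speed limit or range.

## Working session

There is one attempt and no reset: what is moved stays moved. The work goes in short steps, Python scripts to look and compute and a tool call to move; the robot and the scene stay as the last step left them, time stands still between calls to the robot, and variables do not carry over. Pictures are saved under pics/ and viewed, at most 14 in all, crops included, and the job is handed in when it is done.

Besides the shell and the picture viewer there is one more tool, called by a JSON object that holds its "api" and its "payload", one argument or row to a line. send_rows: Moves the arm, as the interface text tells. Its arguments: {"type":"object","properties":{"series":{"type":"array","items":{"type":"array"}}},"required":["series"]}

```bash
mkdir -p pics; cat > h.py <<'E'
import numpy as np, cv2
from scipy.spatial.transform import Rotation as R
from cell import get_state, snapshot, sign_off, grip_depth
def ray(s,px):
    p=cv2.undistortPoints(np.array(px,float).reshape(-1,1,2),np.array(s["camera_matrix"]),np.array(s["D"])).reshape(-1,2)
    A=np.array(s["attitude"]); A=A if A.shape==(3,3) else R.from_quat(A).as_matrix()
    return np.array(s["origin"]), np.c_[p,np.ones(len(p))]@A.T
def onplane(s,px,z):
    o,d=ray(s,px); return o+d*((z-o[2])/d[:,2])[:,None]
def proj(s,P):
    A=np.array(s["attitude"]); A=A if A.shape==(3,3) else R.from_quat(A).as_matrix()
    P=(np.array(P,float).reshape(-1,3)-np.array(s["origin"]))@A
    return cv2.projectPoints(P,np.zeros(3),np.zeros(3),np.array(s["camera_matrix"]),np.array(s["D"]))[0].reshape(-1,2)
def blobs(s,lo,hi,amin=60):
    m=cv2.inRange(cv2.cvtColor(s["color"],cv2.COLOR_BGR2HSV),lo,hi)
    n,_,st,c=cv2.connectedComponentsWithStats(m)
    return [(st[i][:5].tolist(),c[i].round(1).tolist()) for i in range(1,n) if st[i][4]>=amin]
E
python3 - <<'E'
from h import *
t=snapshot("top");s=snapshot("scene")
cv2.imwrite("pics/top.png",cv2.resize(t["color"],(800,600)));cv2.imwrite("pics/scene.png",cv2.resize(s["color"],(800,600)))
for k in(t,s):
  print(k["origin"],k["attitude"],k["camera_matrix"][0])
  print("blue",blobs(k,(100,100,40),(130,255,255)));print("green",blobs(k,(40,60,40),(90,255,255)))
print(grip_depth,get_state())
E
```

```text
[0.3293129  0.01253922 1.50463813] [-0.70432349  0.70678818 -0.04993372  0.04342249] [469.54965883   0.         260.47908015]
blue [([354, 181, 17, 17, 224], [361.9, 189.1]), ([323, 217, 17, 18, 230], [331.0, 225.5]), ([356, 220, 17, 17, 229], [364.1, 228.4]), ([352, 271, 45, 6, 138], [374.8, 273.6])]
green [([322, 110, 50, 48, 1255], [346.8, 133.6])]
[1.40472903 0.69105759 1.06535934] [ 0.40753234  0.8125647  -0.37795604 -0.17551418] [469.34373745   0.         256.0129349 ]
blue [([0, 0, 133, 164, 14550], [50.1, 66.5]), ([128, 48, 10, 19, 102], [132.0, 58.1]), ([196, 159, 15, 11, 121], [203.0, 164.6]), ([216, 171, 15, 11, 128], [222.9, 176.4]), ([173, 177, 15, 11, 129], [179.8, 182.4])]
green [([129, 185, 50, 39, 1213], [153.9, 204.9]), ([197, 189, 15, 8, 63], [204.1, 192.8]), ([220, 202, 16, 7, 65], [227.9, 205.4])]
0.0187 {'time_s': 0.1, 'qpos': array([-1.26398222e+00,  2.13334995e-01, -3.49283824e-02,  1.32349222e+00,
        2.00233538e-06,  1.57080362e+00]), 'dq': array([-0.0011463 , -0.00126711,  0.00207388,  0.00137936, -0.00027157,
       -0.00156044]), 'joint_efforts': array([-7.97960456e-05, -6.87247038e+01,  4.87806344e+01,  1.21730423e-02,
        2.68138501e-05,  2.98549469e-05]), 'tool_pos': array([ 0.15092939, -0.47638894,  0.2308786 ]), 'tcp_rot': array([ 9.88256640e-01,  1.52802435e-01, -7.23036509e-05, -4.74156278e-04]), 'force': array([ 0.50738247, -1.05662484,  0.38744506]), 'torque': array([-0.0484566 , -0.03478535,  0.00325027]), 'finger_force': 0.0, 'gripper_width': 0.08545169988220944}
```

View pics/top.png

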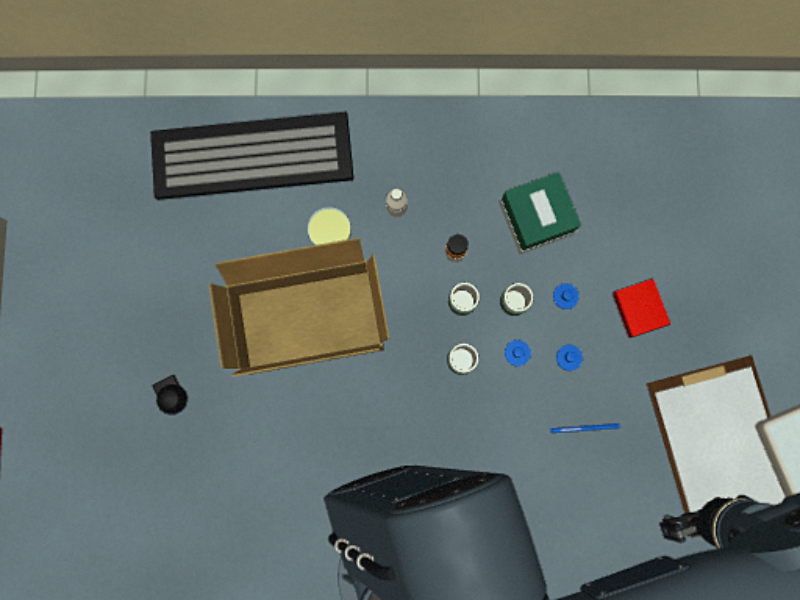

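View pics/scene.png

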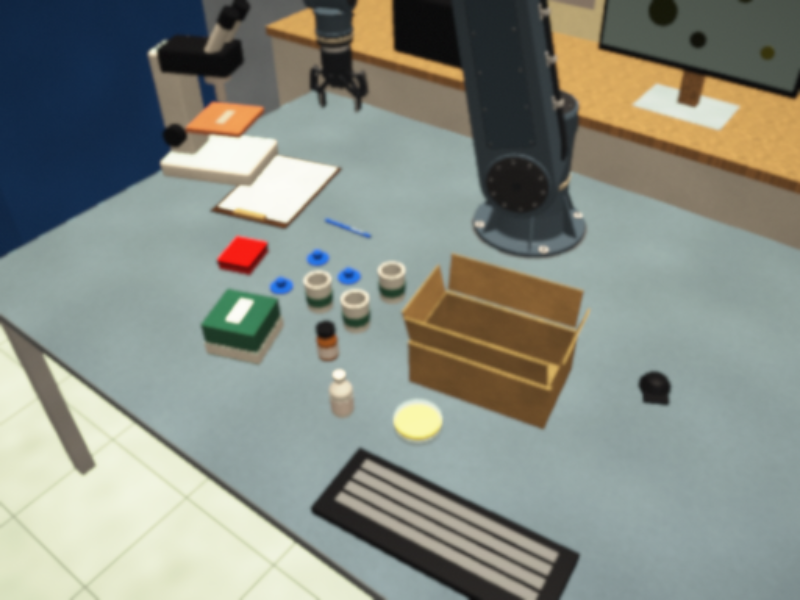

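Top view (800×600): jars at (464,298), (517,298) and (463,359), and lids at (566,296), (518,353) and (569,357). The carton is around (308,320), slightly rotated. The amber bottle is at (457,246).

```bash
python3 - <<'E'
from h import *
t=snapshot("top")
c=t["color"]
h=cv2.cvtColor(c,cv2.COLOR_BGR2HSV)
for x,y in[(464,298),(517,298),(463,359)]:
    x=int(x*.64);y=int(y*.64)
    m=cv2.inRange(h[y-16:y+17,x-16:x+17],(0,0,150),(40,70,255))
    k=max(cv2.findContours(m,0,2)[0],key=cv2.contourArea)
    (u,v),r=cv2.minEnclosingCircle(k);print("jar",x-16+u,y-16+v,r,onplane(t,[(x-16+u,y-16+v)],.075)[0].round(4))
for b in blobs(t,(100,100,40),(130,255,255)):print("blue",b,onplane(t,[b[1]],.013)[0].round(4))
for n,p,z in[("amber",(457,242),.08),("pen",(585,428),.01),("slide",(641,307),.032)]:
    print(n,onplane(t,[(p[0]*.64,p[1]*.64)],z)[0].round(3))
cv2.imwrite("pics/c.png",cv2.resize(c[145:250,125:260],(0,0),fx=5.6,fy=5.6,interpolation=cv2.INTER_CUBIC))
E
```

```text
jar 298.5 195.0 6.800835609436035 [ 0.5302 -0.1181  0.075 ]
jar 326.0 183.5 2.5000998973846436 [ 0.5659 -0.2038  0.075 ]
jar 290.72222232818604 233.72222137451172 3.221364736557007 [ 0.4113 -0.0927  0.075 ]
blue ([354, 181, 17, 17, 224], [362.0, 189.0]) [ 0.5579 -0.3292  0.013 ]
blue ([323, 217, 17, 18, 229], [331.0, 225.5]) [ 0.4405 -0.2261  0.013 ]
blue ([356, 220, 17, 17, 231], [364.1, 228.3]) [ 0.4311 -0.3319  0.013 ]
blue ([352, 271, 45, 6, 136], [374.8, 273.6]) [ 0.2879 -0.3613  0.013 ]
amber [ 0.655 -0.101  0.08 ]
pen [ 0.287 -0.361  0.01 ]
slide [ 0.531 -0.479  0.032]
```

View pics/c.png

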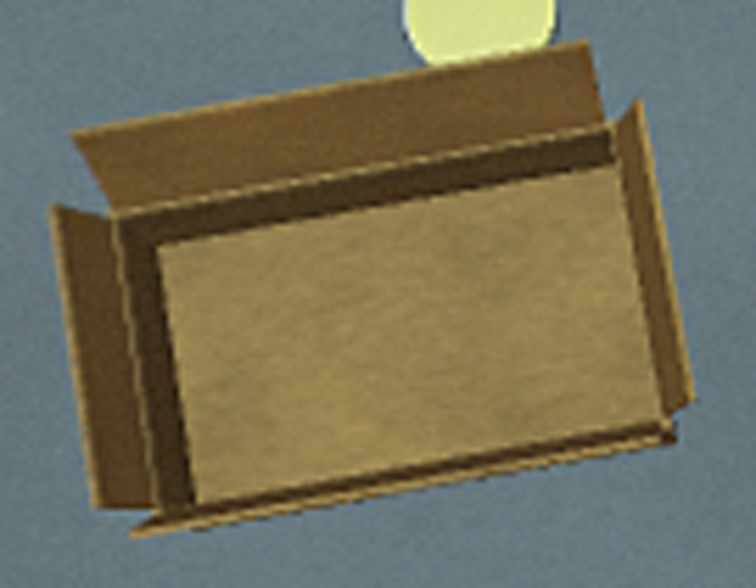

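```bash
python3 - <<'E'
from h import *
t=snapshot("top"); f=lambda p:(p[0]/5.6+125-.4,p[1]/5.6+145-.4)
T=onplane(t,[f(p) for p in[(118,213),(612,125),(662,420),(158,515)]],.108)
F=onplane(t,[f(p) for p in[(158,245),(615,165)]],.005)
for A in(T,F):
  print(A.round(4)); d=A[0]-A[1]; print(np.hypot(*d[:2]),np.degrees(np.arctan2(-d[0],d[1])))
print("c",T.mean(0))
d=(F[0]-F[1]);d/=np.linalg.norm(d);n=np.array([d[1],-d[0],0]);print("floor c",F.mean(0)-.08*n, "top c", (T[0]+T[1])/2-.08*n)
g=cv2.cvtColor(t["color"],cv2.COLOR_BGR2HSV)
m=((g[...,1]<75)&(g[...,2]>110)).astype(np.uint8)*255
for x,y in[(464,296),(518,296),(463,357)]:
    x=int(x*.64);y=int(y*.64);w=m[y-14:y+15,x-14:x+15].copy()
    k=max(cv2.findContours(w,0,2)[0],key=cv2.contourArea);(u,v),r=cv2.minEnclosingCircle(k);print(x-14+u,y-14+v,r,onplane(t,[(x-14+u,y-14+v)],.075)[0].round(4))
q=R.from_quat(get_state()["tcp_rot"]).as_matrix();print(q.round(3))
w=snapshot("wrist");o=np.array(w["origin"]);A=R.from_quat(w["attitude"]).as_matrix()
print("cam in tool",(q.T@(o-get_state()["tool_pos"])).round(4),(q.T@A).round(3),w["camera_matrix"])
cv2.imwrite("pics/c2.png",cv2.resize(t["color"][140:250,275:385],(0,0),fx=5,fy=5,interpolation=cv2.INTER_CUBIC))
E
```

```text
[[0.5645 0.3452 0.108 ]
 [0.612  0.0794 0.108 ]
 [0.452  0.0522 0.108 ]
 [0.4022 0.3194 0.108 ]]
0.2700033284892649 10.115646209098273
[[0.5631 0.3461 0.005 ]
 [0.6092 0.0825 0.005 ]]
0.2675675653824684 9.923636140109592
c [0.50766943 0.19905311 0.108     ]
floor c [0.50735764 0.20048211 0.005     ] top c [0.5094531  0.19849643 0.108     ]
296.0 189.0 19.799089431762695 [ 0.5489 -0.1107  0.075 ]
331.0 189.0 19.799089431762695 [ 0.5486 -0.2189  0.075 ]
296.0 228.0 19.799089431762695 [ 0.4286 -0.109   0.075 ]
[[ 0.953  0.302 -0.   ]
 [ 0.302 -0.953  0.001]
 [ 0.    -0.001 -1.   ]]
cam in tool [ 0.0688  0.     -0.1421] [[-0.001 -0.963 -0.269]
 [ 1.    -0.    -0.001]
 [ 0.001 -0.269  0.963]] [[274.61492806   0.         250.67644286]
 [  0.         274.61492806 190.95693566]
 [  0.           0.           1.        ]]
```

View pics/c2.png

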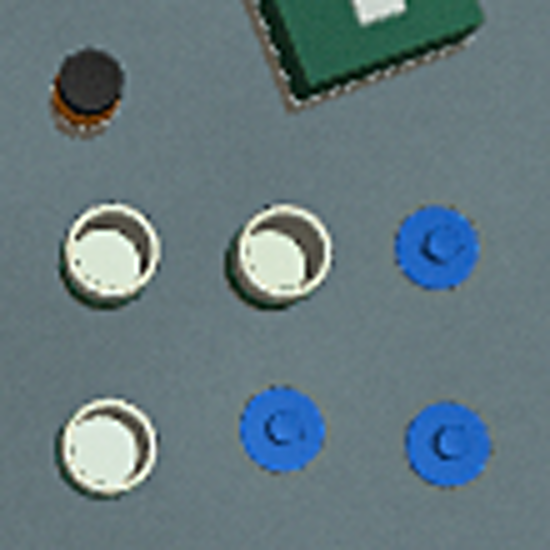

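Rim centres in the crop are (112,250), (285,253) and (110,446). That puts the jars at about J1 (.547,-.114), J2 (.545,-.221) and J3 (.426,-.111). The carton centre is about (.508,.199), yaw 10°. I'm moving above lid L2 with tool x heading 100°, so the fingers close along carton x.

{"api": "send_rows", "payload": {
  "series": [
    [85,[0,0,0],[0,0,-8.24]],
    [85,[0,0,0],[0,0,-8.24]],
    [85,[0,0,0],[0,0,-8.24]],
    [85,[0,0,0],[0,0,-8.24]],
    [85,[0,0,0],[0,0,-8.24]],
    [85,[0,0,0],[0,0,-8.24]],
    [85,[0,0,0],[0,0,-8.24]],
    [85,[0,0,0],[0,0,-8.24]],
    [85,[0,0,0],[0,0,-8.24]],
    [85,[0,0,0],[0,0,-8.24]]
  ]
}}

```text
time_s: 1.25
tool_pos: [0.151, -0.4766, 0.2312]
tcp_rot: [0.641, 0.768, 0.0, -0.0]
force: [-0.3, -1.2, -0.6]
gripper_width: 0.0851
finger_force: 0.0
```

{"api": "send_rows", "payload": {
  "series": [
    [60,[19.7,32.9,8],[0,0,0]],
    [60,[19.7,32.9,8],[0,0,0]],
    [60,[19.7,32.9,8],[0,0,0]],
    [60,[19.7,32.9,8],[0,0,0]],
    [60,[19.7,32.9,8],[0,0,0]],
    [60,[19.7,32.9,8],[0,0,0]],
    [60,[19.7,32.9,8],[0,0,0]],
    [60,[19.7,32.9,8],[0,0,0]],
    [60,[19.7,32.9,8],[0,0,0]],
    [60,[19.7,32.9,8],[0,0,0]],
    [60,[0,0,0],[0,0,0]]
  ]
}}

```text
time_s: 2.35
tool_pos: [0.443, -0.2228, 0.1501]
tcp_rot: [0.641, 0.767, 0.0, -0.001]
force: [-0.7, 0.0, 0.4]
gripper_width: 0.06
finger_force: 0.0
```

```bash
cat >> h.py <<'E'
def to(P,head=100.):
    """tool-frame shift (mm) from present TCP to world P and rotvec (deg) to heading"""
    st=get_state();M=R.from_quat(st["tcp_rot"]).as_matrix()
    a=np.radians(head);x=np.array([np.cos(a),np.sin(a),0]);z=np.array([0,0,-1.]);G=np.c_[x,np.cross(z,x),z]
    print("t",round(st["time_s"],1),"tcp",st["tool_pos"].round(4),"w",round(st["gripper_width"],4),"shift mm",(M.T@(np.array(P)-st["tool_pos"])*1e3).round(1),"rot",np.degrees(R.from_matrix(M.T@G).as_rotvec()).round(2))
E
python3 - <<'E'
from h import *
w=snapshot("wrist")
cv2.imwrite("pics/w1.png",w["color"])
for b in blobs(w,(100,100,40),(130,255,255),200):
  print(b,onplane(w,[b[1]],.013)[0].round(4))
print(get_state()["qpos"].round(2))
to((.4405,-.226,.05))
E
```

```text
([222, 156, 51, 50, 1982], [247.1, 180.9]) [ 0.4395 -0.222   0.013 ]
([95, 211, 11, 59, 372], [100.7, 237.6]) [ 0.2891 -0.3152  0.013 ]
([200, 247, 46, 42, 1530], [222.8, 267.3]) [ 0.4296 -0.3272  0.013 ]
[-0.47  0.23 -0.21  1.12  0.    0.92]
t 2.4 tcp [ 0.4417 -0.2241  0.1506] w 0.06 shift mm [ -1.7  -1.4 100.6] rot [-0.05 -0.04  0.16]
```

View pics/w1.png

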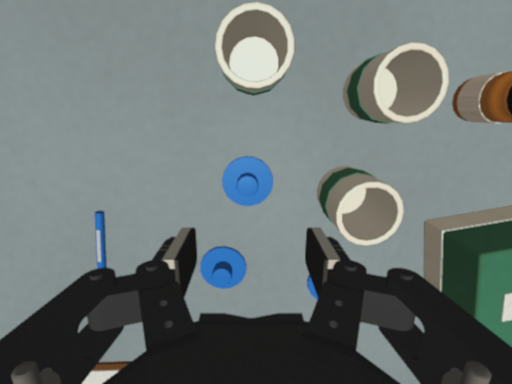

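Wrist view: lid L2 at (247,181), and jar rims at about (255,47), (411,82) and (369,212). L2 is right under the tool, so I'll grasp its knob and lift.

{"api": "send_rows", "payload": {
  "series": [
    [60,[0.9,-1.6,24],[0,0,0]],
    [60,[0,0,30],[0,0,0]],
    [60,[0,0,30],[0,0,0]],
    [60,[0,0,25],[0,0,0]],
    [60,[0,0,15],[0,0,0]],
    [60,[0,0,10.5],[0,0,0]],
    [60,[0,0,0],[0,0,0]],
    [0,[0,0,0],[0,0,0]],
    [0,[0,0,0],[0,0,0]],
    [0,[0,0,0],[0,0,0]],
    [0,[0,0,0],[0,0,0]],
    [0,[0,0,0],[0,0,0]]
  ]
}}

```text
time_s: 3.6
tool_pos: [0.4397, -0.2254, 0.0179]
tcp_rot: [0.643, 0.766, 0.0, 0.001]
force: [-3.3, -0.2, 10.3]
gripper_width: 0.0191
finger_force: 58.3
```

{"api": "send_rows", "payload": {
  "series": [
    [0,[0,0,0],[0,0,0]],
    [0,[0,0,0],[0,0,0]],
    [0,[0,0,-15],[0,0,0]],
    [0,[0,0,-35],[0,0,0]],
    [0,[0,0,-40],[0,0,0]],
    [0,[0,0,-35],[0,0,0]],
    [0,[0,0,0],[0,0,0]]
  ]
}}

```text
time_s: 4.3
tool_pos: [0.4415, -0.2262, 0.1467]
tcp_rot: [0.643, 0.766, 0.001, 0.004]
force: [0.9, -0.9, -0.3]
gripper_width: 0.0194
finger_force: 58.8
```

```bash
python3 - <<'E'
from h import *
w=snapshot("wrist")
cv2.imwrite("pics/w2.png",w["color"])
to((.426,-.111,.14));print(get_state()["finger_force"])
E
```

```text
t 4.3 tcp [ 0.4406 -0.2257  0.1442] w 0.0192 shift mm [115.5   5.5   3.9] rot [ 0.22  0.16 -0.01]
58.75611662864685
```

View pics/w2.png

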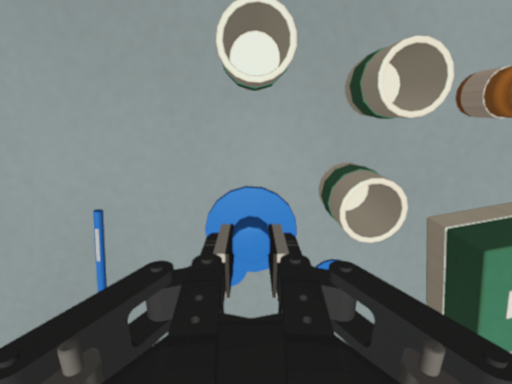

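Lid in hand: flange centre about (251,229), bottom edge at row 272. J3 rim at about (256,42), J1 (411,77), J2 (373,210).

```bash
cat >> h.py <<'E'
def rims(w,z=.075,show=True):
    c=w["color"].astype(int);m=((c.min(2)>185)).astype(np.uint8)*255
    out=[]
    for k in cv2.findContours(m,cv2.RETR_EXTERNAL,cv2.CHAIN_APPROX_NONE)[0]:
        if len(k)<60: continue
        h=cv2.convexHull(k)
        if len(h)<6: continue
        e=cv2.fitEllipse(h); P=onplane(w,[e[0]],z)[0]
        if show: print("rim px",np.round(e[0],1),"ax",np.round(e[1],1),"->",P.round(4))
        out.append(P)
    return out
E
python3 - <<'E'
from h import *
w=snapshot("wrist");rims(w)
m=cv2.inRange(cv2.cvtColor(w["color"],cv2.COLOR_BGR2HSV),(100,100,40),(130,255,255))
for x,y in [(251.5,229)]: print("lid c",onplane(w,[(x,y)],get_state()["tool_pos"][2]-.004))
print(m[:, 251].nonzero()[0][[0,-1]], [ (r,m[r].nonzero()[0][[0,-1]].tolist()) for r in (200,215,225,235,245)])
to((.426,-.111,.14));t=snapshot("top");rims(t)
E
```

```text
rim px [375.7 211.8] ax [61.1 69.9] -> [ 0.5443 -0.2166  0.075 ]
rim px [418.8  76.6] ax [72.5 84.2] -> [ 0.5456 -0.1104  0.075 ]
rim px [257.4  38.1] ax [80.4 87.6] -> [ 0.4253 -0.1069  0.075 ]
lid c [[ 0.44100534 -0.22169521  0.13851614]]
[187 271] [(200, [217, 283]), (215, [93, 293]), (225, [94, 295]), (235, [99, 295]), (245, [100, 270])]
t 4.4 tcp [ 0.4397 -0.2253  0.1425] w 0.0194 shift mm [114.9   6.3   2.4] rot [ 0.09  0.07 -0.02]
rim px [487. 271.] ax [7.  7.8] -> [ 0.2945 -0.6915  0.075 ]
rim px [460.  286.3] ax [ 86.  115.7] -> [ 0.2491 -0.6052  0.075 ]
```

{"api": "send_rows", "payload": {
  "series": [
    [0,[25,1,0],[0,0,0]],
    [0,[35,1.5,0],[0,0,0]],
    [0,[35,1.5,0],[0,0,0]],
    [0,[20.8,0.5,0],[0,0,0]],
    [0,[0,0,0],[0,0,0]],
    [0,[0,0,0],[0,0,0]],
    [0,[0,0,20],[0,0,0]],
    [0,[0,0,15],[0,0,0]],
    [0,[0,0,10],[0,0,0]],
    [0,[0,0,0],[0,0,0]]
  ]
}}

```text
time_s: 5.45
tool_pos: [0.4226, -0.1105, 0.0954]
tcp_rot: [0.643, 0.766, -0.001, -0.001]
force: [0.3, 0.1, -0.0]
gripper_width: 0.0191
finger_force: 58.8
```

```bash
python3 - <<'E'
from h import *
w=snapshot("wrist")
cv2.imwrite("pics/w3.png",w["color"])
to((.4253,-.1110,.084));print(get_state()["force"])
E
```

```text
t 5.5 tcp [ 0.4231 -0.1105  0.0964] w 0.0194 shift mm [-0.8  2.1 12.4] rot [-0.07 -0.03 -0.06]
[ 0.53755376 -0.22072278  0.40445307]
```

View pics/w3.png

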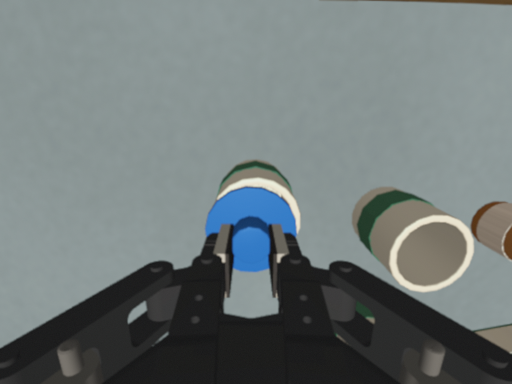

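The rim sits about 3 px right of the lid (right edge at col 300, top at row 178, lid top at row 187). A quick check of the fore-aft fit.

```bash
python3 - <<'E'
from h import *
w=snapshot("wrist");st=get_state();M=R.from_quat(st["tcp_rot"]).as_matrix()
f=lambda p,z:(M.T@(onplane(w,[p],z)[0]-st["tool_pos"])*1e3).round(1)
print("rim far edge",f((257,178),.075),"lid far edge",f((251,187),st["tool_pos"][2]-.0035))
print("rim right",f((300.5,217),.075),"lid right",f((297,228),st["tool_pos"][2]-.0035))
E
```

```text
rim far edge [30.8  4.  21.9] lid far edge [30.   0.4  3.5]
rim right [ 5.4 31.8 21.9] lid right [ 5.8 26.6  3.5]
```

{"api": "send_rows", "payload": {
  "series": [
    [0,[-1,2.5,0],[0,0,0]],
    [0,[0,0,0],[0,0,0]],
    [0,[0,0,5],[0,0,0]],
    [0,[0,0,4],[0,0,0]],
    [0,[0,0,3],[0,0,0]],
    [0,[0,0,0],[0,0,0]],
    [0,[0,0,0],[0,0,0]]
  ]
}}

```text
time_s: 6.25
tool_pos: [0.4262, -0.1107, 0.085]
tcp_rot: [0.643, 0.766, 0.0, 0.0]
force: [-1.6, 1.2, 7.4]
gripper_width: 0.0194
finger_force: 59.7
```

```bash
python3 - <<'E'
from h import *
to((.4253,-.1110,.084));print(get_state()["force"],get_state()["torque"])
E
```

```text
t 6.2 tcp [ 0.4262 -0.1107  0.085 ] w 0.0194 shift mm [-0.1 -0.9  1. ] rot [ 0.02  0.   -0.02]
[-1.5716367   1.21567778  7.4363642 ] [0.19038012 0.45196512 0.04460727]
```

{"api": "send_rows", "payload": {
  "series": [
    [40,[0,0,0],[0,0,0]],
    [60,[0,0,0],[0,0,0]],
    [85,[0,0,-15],[0,0,0]],
    [85,[0,0,-35],[0,0,0]],
    [85,[2,0,0],[0,0,0]],
    [85,[0,0,0],[0,0,0]]
  ]
}}

```text
time_s: 6.85
tool_pos: [0.4262, -0.1087, 0.1351]
tcp_rot: [0.643, 0.766, 0.0, 0.001]
force: [-0.5, 0.0, -0.8]
gripper_width: 0.0848
finger_force: 0.0
```

```bash
python3 - <<'E'
from h import *
w=snapshot("wrist")
cv2.imwrite("pics/w4.png",w["color"])
to((.4262,-.108,.037))
for b in blobs(w,(100,100,40),(130,255,255),400):print(b,onplane(w,[b[1]],.082)[0].round(4))
E
```

```text
t 6.9 tcp [ 0.4257 -0.1087  0.1344] w 0.085 shift mm [ 0.6  0.6 97.4] rot [-0.   -0.   -0.01]
([216, 172, 69, 67, 3585], [249.9, 205.3]) [ 0.4259 -0.1063  0.082 ]
```

View pics/w4.png

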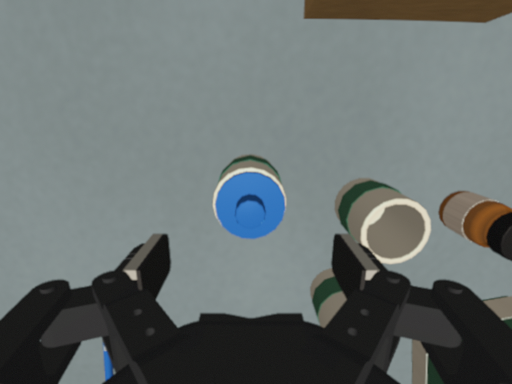

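The lid is seated level at (250,205), with an even rim around it. Now I'll grasp the jar, lift, and head for the carton.

{"api": "send_rows", "payload": {
  "series": [
    [85,[1.5,0.5,25],[0,0,0]],
    [85,[0,0,30],[0,0,0]],
    [85,[0,0,25],[0,0,0]],
    [85,[0,0,17],[0,0,0]],
    [85,[0,0,0],[0,0,0]],
    [30,[0,0,0],[0,0,0]],
    [30,[0,0,0],[0,0,0]],
    [30,[0,0,0],[0,0,0]],
    [30,[0,0,0],[0,0,0]],
    [30,[0,0,0],[0,0,0]]
  ]
}}

```text
time_s: 7.9
tool_pos: [0.4266, -0.1074, 0.039]
tcp_rot: [0.643, 0.766, 0.0, 0.001]
force: [-3.2, 0.6, 7.5]
gripper_width: 0.0572
finger_force: 62.6
```

{"api": "send_rows", "payload": {
  "series": [
    [30,[0,0,-10],[0,0,0]],
    [30,[0,0,-25],[0,0,0]],
    [30,[0,0,-35],[0,0,0]],
    [30,[0,0,-35],[0,0,0]],
    [30,[0,0,-35],[0,0,0]],
    [30,[0,0,-35],[0,0,0]],
    [30,[0,0,-25],[0,0,0]],
    [30,[0,0,0],[0,0,0]],
    [30,[0,0,0],[0,0,0]]
  ]
}}

```text
time_s: 8.8
tool_pos: [0.4262, -0.1072, 0.2385]
tcp_rot: [0.643, 0.766, 0.0, 0.001]
force: [0.4, 0.8, -3.0]
gripper_width: 0.0568
finger_force: 64.7
```

```bash
python3 - <<'E'
from h import *
w=snapshot("wrist");print(get_state()["finger_force"])
cv2.imwrite("pics/w5.png",w["color"])
to((.500,.243,.237))
E
```

```text
64.726193100214
t 8.8 tcp [ 0.4258 -0.1071  0.2377] w 0.0569 shift mm [332.  133.7   0.7] rot [ 0.   -0.   -0.02]
```

View pics/w5.png

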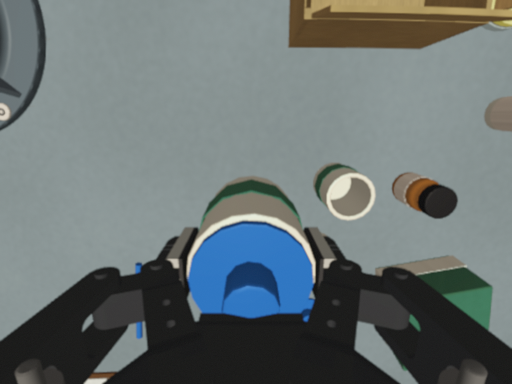

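The lid stays on. Going sideways first (tool y), then forward over the end flap.

{"api": "send_rows", "payload": {
  "series": [
    [30,[0,25,0],[0,0,0]],
    [30,[0,40,0],[0,0,0]],
    [30,[0,40,0],[0,0,0]],
    [30,[0,28.7,0],[0,0,0]],
    [30,[26,0,0],[0,0,0]],
    [30,[38,0,0],[0,0,0]],
    [30,[38,0,0],[0,0,0]],
    [30,[38,0,0],[0,0,0]],
    [30,[38,0,0],[0,0,0]],
    [30,[38,0,0],[0,0,0]],
    [30,[38,0,0],[0,0,0]],
    [30,[38,0,0],[0,0,0]]
  ]
}}

```text
time_s: 10.05
tool_pos: [0.506, 0.2048, 0.2367]
tcp_rot: [0.643, 0.766, -0.001, -0.0]
force: [1.3, 0.0, -1.4]
gripper_width: 0.0568
finger_force: 65.2
```

{"api": "send_rows", "payload": {
  "series": [
    [30,[30,0,0],[0,0,0]],
    [30,[10,0,0],[0,0,0]],
    [30,[0,0,0],[0,0,0]],
    [30,[0,0,0],[0,0,0]]
  ]
}}

```text
time_s: 10.45
tool_pos: [0.5001, 0.2422, 0.2372]
tcp_rot: [0.643, 0.766, -0.001, -0.0]
force: [-0.6, -0.7, -2.8]
gripper_width: 0.0569
finger_force: 65.2
```

```bash
python3 - <<'E'
from h import *
w=snapshot("wrist");print(get_state()["finger_force"])
t=snapshot("top")
v=np.vstack([cv2.resize(w["color"],(400,300)),np.zeros((4,400,3),np.uint8)])
cv2.imwrite("pics/w6.png",np.hstack([w["color"],cv2.resize(t["color"][140:268,120:216],(288,384))]))
to((.500,.243,.237))
E
```

```text
65.21450746804476
t 10.6 tcp [0.5004 0.2418 0.2376] w 0.0571 shift mm [ 1.2 -0.2  0.6] rot [-0.02  0.02 -0.09]
```

View pics/w6.png

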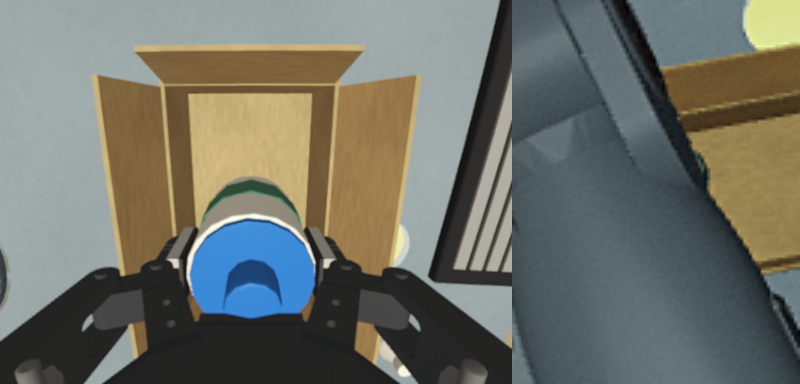

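Jar centred between the carton walls (cols 163–338). Lowering.

{"api": "send_rows", "payload": {
  "series": [
    [30,[0,0,20],[0,0,0]],
    [30,[0,0,30],[0,0,0]],
    [30,[0,0,30],[0,0,0]],
    [30,[0,0,30],[0,0,0]],
    [30,[0,0,25],[0,0,0]],
    [30,[0,0,20],[0,0,0]],
    [30,[0,0,0],[0,0,0]]
  ]
}}

```text
time_s: 11.25
tool_pos: [0.4989, 0.2412, 0.0805]
tcp_rot: [0.643, 0.765, -0.002, -0.001]
force: [-0.5, -0.5, -1.9]
gripper_width: 0.0572
finger_force: 65.1
```

{"api": "send_rows", "payload": {
  "series": [
    [30,[0,0,15],[0,0,0]],
    [30,[0,0,15],[0,0,0]],
    [30,[0,0,5],[0,0,0]],
    [30,[0,0,3],[0,0,0]],
    [30,[0,0,0],[0,0,0]],
    [30,[0,0,0],[0,0,0]]
  ]
}}

```text
time_s: 11.85
tool_pos: [0.5007, 0.2431, 0.0457]
tcp_rot: [0.643, 0.766, 0.0, 0.0]
force: [0.3, 0.6, -2.7]
gripper_width: 0.0568
finger_force: 65.2
```

{"api": "send_rows", "payload": {
  "series": [
    [30,[0,0,2.5],[0,0,0]],
    [30,[0,0,0],[0,0,0]],
    [78,[0,0,0],[0,0,0]],
    [78,[0,0,0],[0,0,0]],
    [78,[0,0,0],[0,0,0]],
    [78,[0,0,-20],[0,0,0]],
    [78,[0,0,-40],[0,0,0]],
    [78,[0,0,-40],[0,0,0]],
    [78,[0,0,-40],[0,0,0]],
    [78,[0,0,-30],[0,0,0]],
    [78,[0,0,-20],[0,0,0]]
  ]
}}

```text
time_s: 12.95
tool_pos: [0.5007, 0.2432, 0.2348]
tcp_rot: [0.643, 0.766, 0.001, 0.001]
force: [0.5, -0.3, -0.2]
gripper_width: 0.0783
finger_force: 0.0
```

{"api": "send_rows", "payload": {
  "series": [
    [78,[-20,0,0],[0,0,0]],
    [78,[-38,0,0],[0,0,0]],
    [78,[-38,0,0],[0,0,0]],
    [78,[-38,0,0],[0,0,0]],
    [78,[-38,0,0],[0,0,0]],
    [78,[-38,0,0],[0,0,0]],
    [78,[-38,0,0],[0,0,0]],
    [78,[-32,-20,0],[0,0,0]],
    [60,[-35,-20,0],[0,0,0]],
    [60,[-35,-20,0],[0,0,0]],
    [60,[-35,-20,0],[0,0,0]],
    [60,[-35,-20,0],[0,0,0]]
  ]
}}

```text
time_s: 14.15
tool_pos: [0.4737, -0.1894, 0.2324]
tcp_rot: [0.643, 0.766, 0.0, 0.0]
force: [1.3, 0.2, 0.3]
gripper_width: 0.06
finger_force: 0.0
```

{"api": "send_rows", "payload": {
  "series": [
    [60,[-35,-20,10],[0,0,0]],
    [60,[-35,-20,25],[0,0,0]],
    [60,[-35,-20,30],[0,0,0]],
    [60,[-20,-8,20],[0,0,0]],
    [60,[0,0,0],[0,0,0]],
    [60,[0,0,0],[0,0,0]]
  ]
}}

```text
time_s: 14.75
tool_pos: [0.429, -0.3228, 0.1473]
tcp_rot: [0.643, 0.766, 0.0, -0.0]
force: [0.2, -0.6, 0.5]
gripper_width: 0.0599
finger_force: 0.0
```

```bash
cat >> h.py <<'E'
def lids(w,z=.013):
    for b in blobs(w,(100,100,40),(130,255,255),400):
        x,y,ww,hh,_=b[0];print("lid",b[0],onplane(w,[b[1]],z)[0].round(4))
E
python3 - <<'E'
from h import *
w=snapshot("wrist")
cv2.imwrite("pics/w7.png",w["color"])
lids(w);rims(w);to((.4296,-.3272,.018))
E
```

```text
lid [110, 125, 12, 126, 974] [ 0.2908 -0.3554  0.013 ]
lid [225, 163, 51, 50, 1990] [ 0.4295 -0.3279  0.013 ]
lid [342, 181, 51, 48, 1876] [ 0.5555 -0.325   0.013 ]
rim px [113.8 353.6] ax [36.2 86.8] -> [ 0.3227 -0.5032  0.075 ]
rim px [ 34.3 315.3] ax [ 6.5 29.3] -> [ 0.2448 -0.4721  0.075 ]
rim px [425.7  93.5] ax [69.8 81.1] -> [ 0.5443 -0.2171  0.075 ]
t 14.8 tcp [ 0.4295 -0.3225  0.1479] w 0.06 shift mm [ -4.7  -0.8 129.9] rot [ 0.02  0.   -0.02]
```

{"api": "send_rows", "payload": {
  "series": [
    [60,[-5.2,-0.9,20],[0,0,0]],
    [60,[0,0,30],[0,0,0]],
    [60,[0,0,30],[0,0,0]],
    [60,[0,0,25],[0,0,0]],
    [60,[0,0,15],[0,0,0]],
    [60,[0,0,10],[0,0,0]],
    [60,[0,0,0],[0,0,0]],
    [0,[0,0,0],[0,0,0]],
    [0,[0,0,0],[0,0,0]],
    [0,[0,0,0],[0,0,0]],
    [0,[0,0,0],[0,0,0]],
    [0,[0,0,0],[0,0,0]]
  ]
}}

```text
time_s: 16.0
tool_pos: [0.4299, -0.3284, 0.0187]
tcp_rot: [0.643, 0.766, 0.0, 0.001]
force: [-2.3, 2.1, 10.5]
gripper_width: 0.0193
finger_force: 58.3
```

{"api": "send_rows", "payload": {
  "series": [
    [0,[0,0,0],[0,0,0]],
    [0,[0,0,0],[0,0,0]],
    [0,[0,0,-15],[0,0,0]],
    [0,[0,0,-35],[0,0,0]],
    [0,[0,0,-40],[0,0,0]],
    [0,[0,0,-35],[0,0,0]],
    [0,[0,0,0],[0,0,0]],
    [0,[0,0,0],[0,0,0]]
  ]
}}

```text
time_s: 16.8
tool_pos: [0.4297, -0.3284, 0.1433]
tcp_rot: [0.643, 0.766, 0.0, 0.001]
force: [0.3, 0.6, -1.1]
gripper_width: 0.0191
finger_force: 58.7
```

```bash
cat >> h.py <<'E'
def held(w):
    "rows/cols of the held lid in the image, lid centre in tool axes (mm)"
    st=get_state();M=R.from_quat(st["tcp_rot"]).as_matrix()
    m=cv2.inRange(cv2.cvtColor(w["color"],cv2.COLOR_BGR2HSV),(100,100,40),(130,255,255))
    m=cv2.morphologyEx(m,cv2.MORPH_OPEN,np.ones((5,5)))
    top=m[150:260,251].nonzero()[0][0]+150
    r=m[top+41,200:320].nonzero()[0]+200
    z=st["tool_pos"][2]-.004
    f=lambda p:(M.T@(onplane(w,[p],z)[0]-st["tool_pos"])*1e3).round(1)
    print("held top",top,"cols",r[0],r[-1],"far edge",f((251,top)),"L",f((r[0],top+41)),"R",f((r[-1],top+41)))
E
python3 - <<'E'
from h import *
w=snapshot("wrist");held(w);print([ (P[:2].round(4)) for P in rims(w,show=False)]);to((.5443,-.2170,.140));print(get_state()["finger_force"])
E
```

```text
held top 191 cols 206 295 far edge [26.5  1.3  4. ] L [  1.7 -24.9   4. ] R [ 1.7 26.9  4. ]
[array([-1.7108, -1.6115]), array([ 0.5443, -0.2171])]
t 16.9 tcp [ 0.4292 -0.328   0.1423] w 0.0192 shift mm [ 89.3 132.6   2.3] rot [ 0.01  0.   -0.02]
58.725517988204956
```

{"api": "send_rows", "payload": {
  "series": [
    [0,[18,26.6,0],[0,0,0]],
    [0,[18,26.5,0],[0,0,0]],
    [0,[18,26.5,0],[0,0,0]],
    [0,[18,26.5,0],[0,0,0]],
    [0,[17.3,26.5,0],[0,0,0]],
    [0,[0,0,0],[0,0,0]],
    [0,[0,0,0],[0,0,0]],
    [0,[0,0,20],[0,0,0]],
    [0,[0,0,15],[0,0,0]],
    [0,[0,0,10],[0,0,0]],
    [0,[0,0,0],[0,0,0]],
    [0,[0,0,0],[0,0,0]]
  ]
}}

```text
time_s: 18.05
tool_pos: [0.5441, -0.2174, 0.0977]
tcp_rot: [0.643, 0.766, -0.0, -0.0]
force: [-0.1, 0.2, -0.6]
gripper_width: 0.0194
finger_force: 58.8
```

```bash
python3 - <<'E'
from h import *
w=snapshot("wrist");held(w);to((.5443,-.217,.085))
cv2.imwrite("pics/w8.png",cv2.resize(w["color"][120:300,150:400],(0,0),fx=3,fy=3))
print(get_state()["force"])
E
```

```text
held top 192 cols 206 295 far edge [26.9  0.5  4. ] L [  2.4 -25.5   4. ] R [ 2.4 25.8  4. ]
t 18.1 tcp [ 0.5445 -0.2175  0.0981] w 0.0189 shift mm [ 0.5 -0.1 13.1] rot [ 0.03  0.02 -0.05]
[-0.66945454 -0.90801555 -1.08587012]
```

View pics/w8.png

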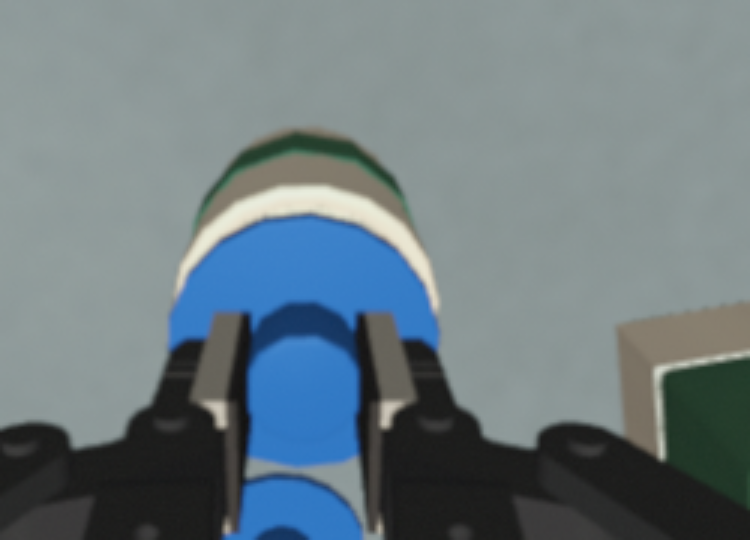

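The rim is symmetric about the lid (rim top about row 182, col 252). Pressing down, then straight on to release, regrasp on the body and lift.

{"api": "send_rows", "payload": {
  "series": [
    [0,[0,0,5],[0,0,0]],
    [0,[0,0,4],[0,0,0]],
    [0,[0,0,3],[0,0,0]],
    [0,[0,0,1.5],[0,0,0]],
    [0,[0,0,0],[0,0,0]]
  ]
}}

```text
time_s: 18.6
tool_pos: [0.5449, -0.2173, 0.0857]
tcp_rot: [0.643, 0.766, 0.0, 0.001]
force: [-6.4, 3.3, 24.9]
gripper_width: 0.0196
finger_force: 61.4
```

{"api": "send_rows", "payload": {
  "series": [
    [40,[0,0,0],[0,0,0]],
    [60,[0,0,0],[0,0,0]],
    [85,[0,0,-15],[0,0,0]],
    [85,[0,0,-35],[0,0,0]],
    [85,[0,0,0],[0,0,0]],
    [85,[0,0,0],[0,0,0]]
  ]
}}

```text
time_s: 19.2
tool_pos: [0.5448, -0.2172, 0.1343]
tcp_rot: [0.643, 0.766, 0.0, 0.001]
force: [-0.3, 0.1, 0.6]
gripper_width: 0.085
finger_force: 0.0
```

```bash
python3 - <<'E'
from h import *
w=snapshot("wrist");lids(w,.082);rims(w);to((.5443,-.2170,.038))
cv2.imwrite("pics/w9.png",w["color"][100:360,110:500])
E
```

```text
lid [217, 174, 69, 67, 3588] [ 0.5451 -0.216   0.082 ]
lid [0, 206, 19, 105, 835] [ 0.3573 -0.2989  0.082 ]
lid [220, 259, 48, 43, 1640] [ 0.5503 -0.2785  0.082 ]
rim px [553.  201.9] ax [ 48.5 205.7] -> [ 0.7848 -0.1724  0.075 ]
rim px [250.2 202.2] ax [63.3 69.7] -> [ 0.5446 -0.2143  0.075 ]
rim px [279.   57.9] ax [82.3 89.1] -> [ 0.5461 -0.1101  0.075 ]
t 19.2 tcp [ 0.5442 -0.217   0.1334] w 0.0849 shift mm [-0.   0.1 95.4] rot [-0.02 -0.01 -0.02]
```

View pics/w9.png

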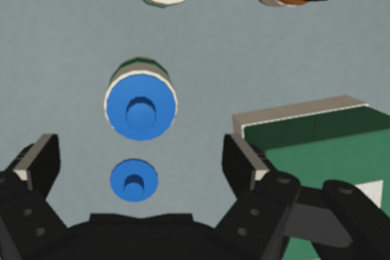

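Second lid seated (crop (141,103)). Grasp and carry to the second slot.

{"api": "send_rows", "payload": {
  "series": [
    [76,[0.5,0,25],[0,0,0]],
    [76,[0,0,30],[0,0,0]],
    [76,[0,0,25],[0,0,0]],
    [76,[0,0,15],[0,0,0]],
    [76,[0,0,0],[0,0,0]],
    [30,[0,0,0],[0,0,0]],
    [30,[0,0,0],[0,0,0]],
    [30,[0,0,0],[0,0,0]],
    [30,[0,0,0],[0,0,0]],
    [30,[0,0,0],[0,0,0]]
  ]
}}

```text
time_s: 20.25
tool_pos: [0.5447, -0.2168, 0.0397]
tcp_rot: [0.643, 0.766, 0.0, 0.001]
force: [-1.4, -0.1, 6.3]
gripper_width: 0.0554
finger_force: 64.7
```

{"api": "send_rows", "payload": {
  "series": [
    [30,[0,0,-10],[0,0,0]],
    [30,[0,0,-25],[0,0,0]],
    [30,[0,0,-35],[0,0,0]],
    [30,[0,0,-35],[0,0,0]],
    [30,[0,0,-35],[0,0,0]],
    [30,[0,0,-35],[0,0,0]],
    [30,[0,0,-25],[0,0,0]],
    [30,[0,0,0],[0,0,0]],
    [30,[0,36.6,0],[0,0,0]],
    [30,[25.7,0,0],[0,0,0]],
    [30,[37,0,0],[0,0,0]],
    [30,[37,0,0],[0,0,0]]
  ]
}}

```text
time_s: 21.45
tool_pos: [0.5624, -0.111, 0.2376]
tcp_rot: [0.643, 0.766, -0.0, -0.001]
force: [1.2, -0.1, -1.8]
gripper_width: 0.0557
finger_force: 65.0
```

{"api": "send_rows", "payload": {
  "series": [
    [30,[37,0,0],[0,0,0]],
    [30,[37,0,0],[0,0,0]],
    [30,[37,0,0],[0,0,0]],
    [30,[37,0,0],[0,0,0]],
    [30,[37,0,0],[0,0,0]],
    [30,[37,0,0],[0,0,0]],
    [30,[37,0,0],[0,0,0]],
    [30,[25,0,0],[0,0,0]],
    [30,[12,0,0],[0,0,0]],
    [30,[0,0,0],[0,0,0]],
    [30,[0,0,0],[0,0,0]]
  ]
}}

```text
time_s: 22.55
tool_pos: [0.5117, 0.1788, 0.2386]
tcp_rot: [0.643, 0.766, -0.0, -0.0]
force: [0.0, -1.0, -1.8]
gripper_width: 0.0557
finger_force: 65.0
```

```bash
python3 - <<'E'
from h import *
w=snapshot("wrist");to((.5115,.179,.237));print(get_state()["finger_force"])
for b in blobs(w,(100,100,40),(130,255,255),400):print(b,onplane(w,[b[1]],.087)[0].round(4))
cv2.imwrite("pics/w10.png",w["color"])
E
```

```text
t 22.6 tcp [0.5118 0.1785 0.2387] w 0.0558 shift mm [ 0.5 -0.3  1.7] rot [-0.02  0.02 -0.06]
65.0478368595941
([227, 91, 50, 51, 1971], [251.5, 116.1]) [0.5014 0.2447 0.087 ]
([192, 222, 124, 97, 9715], [252.5, 272.4]) [0.5344 0.0646 0.087 ]
```

View pics/w10.png

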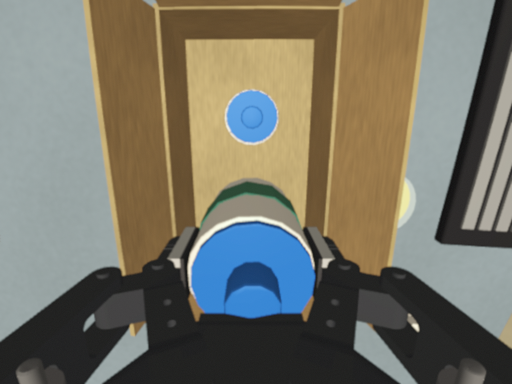

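First jar stands with its lid on at (251,116), with a clear gap. Lowering the second.

{"api": "send_rows", "payload": {
  "series": [
    [30,[0,0,20],[0,0,0]],
    [30,[0,0,30],[0,0,0]],
    [30,[0,0,30],[0,0,0]],
    [30,[0,0,30],[0,0,0]],
    [30,[0,0,30],[0,0,0]],
    [30,[0,0,25],[0,0,0]],
    [30,[0,0,15],[0,0,0]],
    [30,[0,0,8],[0,0,0]],
    [30,[0,0,4],[0,0,0]],
    [30,[0,0,2],[0,0,0]],
    [30,[0,0,0],[0,0,0]],
    [30,[0,0,0],[0,0,0]]
  ]
}}

```text
time_s: 23.8
tool_pos: [0.5122, 0.1796, 0.0456]
tcp_rot: [0.643, 0.766, 0.0, 0.0]
force: [0.5, -0.5, -1.8]
gripper_width: 0.0561
finger_force: 65.1
```

{"api": "send_rows", "payload": {
  "series": [
    [78,[0,0,0],[0,0,0]],
    [78,[0,0,0],[0,0,0]],
    [78,[0,0,0],[0,0,0]],
    [78,[0,0,-20],[0,0,0]],
    [78,[0,0,-40],[0,0,0]],
    [78,[0,0,-40],[0,0,0]],
    [78,[0,0,-40],[0,0,0]],
    [78,[0,0,-30],[0,0,0]],
    [78,[0,0,-20],[0,0,0]]
  ]
}}

```text
time_s: 24.7
tool_pos: [0.5123, 0.1797, 0.2376]
tcp_rot: [0.643, 0.766, 0.001, 0.001]
force: [0.5, 0.4, 1.0]
gripper_width: 0.0782
finger_force: 0.0
```

```bash
python3 - <<'E'
from h import *
to((.5550,-.326,.15))
E
```

```text
t 24.7 tcp [0.5123 0.1797 0.2376] w 0.0782 shift mm [-505.5  -45.8   87.3] rot [ 0.16 -0.03 -0.02]
```

{"api": "send_rows", "payload": {
  "series": [
    [78,[-20,0,0],[0,0,0]],
    [78,[-38,0,0],[0,0,0]],
    [78,[-38,0,0],[0,0,0]],
    [78,[-38,0,0],[0,0,0]],
    [78,[-38,0,0],[0,0,0]],
    [78,[-38,0,0],[0,0,0]],
    [78,[-38,0,0],[0,0,0]],
    [42,[-38,-6,0],[0,0,0]],
    [42,[-38,-8,0],[0,0,0]],
    [42,[-38,-8,0],[0,0,0]],
    [42,[-38,-8,0],[0,0,0]],
    [42,[-38,-8,0],[0,0,0]]
  ]
}}

```text
time_s: 25.9
tool_pos: [0.55, -0.2601, 0.2351]
tcp_rot: [0.643, 0.766, 0.0, 0.0]
force: [0.9, -0.4, 0.4]
gripper_width: 0.0421
finger_force: 0.0
```

{"api": "send_rows", "payload": {
  "series": [
    [42,[-38,-7.8,20],[0,0,0]],
    [42,[-30,0,30],[0,0,0]],
    [42,[-19.5,0,37],[0,0,0]],
    [42,[0,0,0],[0,0,0]],
    [42,[0,0,0],[0,0,0]]
  ]
}}

```text
time_s: 26.4
tool_pos: [0.5573, -0.3459, 0.1477]
tcp_rot: [0.643, 0.766, -0.0, -0.001]
force: [0.7, 0.4, 0.2]
gripper_width: 0.0422
finger_force: 0.0
```

```bash
python3 - <<'E'
from h import *
w=snapshot("wrist")
lids(w);rims(w);to((.5550,-.326,.0175))
cv2.imwrite("pics/w11.png",w["color"])
E
```

```text
lid [0, 118, 12, 95, 576] [ 0.2975 -0.3871  0.013 ]
lid [227, 138, 53, 52, 2114] [ 0.5565 -0.3251  0.013 ]
rim px [125.3 267.6] ax [ 25.2 106.7] -> [ 0.4586 -0.4266  0.075 ]
rim px [477.3 146.7] ax [ 44.8 112.5] -> [ 0.7275 -0.2706  0.075 ]
t 26.4 tcp [ 0.558  -0.3457  0.1491] w 0.0419 shift mm [ 20.    0.4 131.5] rot [ 0.04  0.02 -0.01]
```

View pics/w11.png

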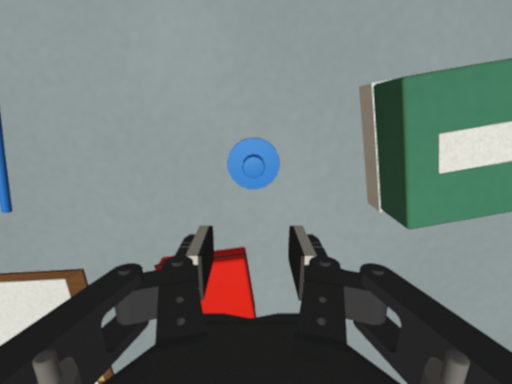

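Lid at (253,163). The tissue box edge is over 110 mm away, so it's clear.

{"api": "send_rows", "payload": {
  "series": [
    [42,[20.3,2,10],[0,0,0]],
    [42,[0,0,30],[0,0,0]],
    [42,[0,0,35],[0,0,0]],
    [42,[0,0,30],[0,0,0]],
    [42,[0,0,15],[0,0,0]],
    [42,[0,0,11],[0,0,0]],
    [42,[0,0,0],[0,0,0]],
    [0,[0,0,0],[0,0,0]],
    [0,[0,0,0],[0,0,0]],
    [0,[0,0,0],[0,0,0]],
    [0,[0,0,0],[0,0,0]],
    [0,[0,0,0],[0,0,0]]
  ]
}}

```text
time_s: 27.65
tool_pos: [0.5572, -0.326, 0.0189]
tcp_rot: [0.643, 0.766, 0.0, 0.001]
force: [-0.7, 1.8, 7.3]
gripper_width: 0.019
finger_force: 58.4
```

{"api": "send_rows", "payload": {
  "series": [
    [0,[0,0,0],[0,0,0]],
    [0,[0,0,-15],[0,0,0]],
    [0,[0,0,-35],[0,0,0]],
    [0,[0,0,-40],[0,0,0]],
    [0,[0,0,-35],[0,0,0]],
    [0,[30,0,0],[0,0,0]],
    [0,[38,0,0],[0,0,0]],
    [0,[32,0,0],[0,0,0]],
    [0,[0,0,0],[0,0,0]],
    [0,[0,0,0],[0,0,0]]
  ]
}}

```text
time_s: 28.65
tool_pos: [0.5394, -0.2269, 0.1433]
tcp_rot: [0.642, 0.766, 0.0, 0.001]
force: [-0.1, -0.6, -0.3]
gripper_width: 0.0189
finger_force: 58.8
```

```bash
python3 - <<'E'
from h import *
w=snapshot("wrist");held(w);rims(w);to((.5458,-.110,.140));print(get_state()["finger_force"])
E
```

```text
held top 190 cols 206 295 far edge [28.4  0.9  4. ] L [  3.9 -25.1   4. ] R [ 3.8 26.3  4. ]
rim px [454.5 284.4] ax [39.3 91.3] -> [ 0.7348 -0.2719  0.075 ]
rim px [ 10.  231.8] ax [ 1.8 31.4] -> [ 0.3423 -0.2889  0.075 ]
rim px [288.2  47.5] ax [80.2 87.1] -> [ 0.5461 -0.1103  0.075 ]
t 28.7 tcp [ 0.5394 -0.2275  0.143 ] w 0.0191 shift mm [114.7  26.7   2.9] rot [ 0.08  0.06 -0.  ]
58.795026540756226
```

{"api": "send_rows", "payload": {
  "series": [
    [0,[22,6.9,0],[0,0,0]],
    [0,[35,8,0],[0,0,0]],
    [0,[35,8,0],[0,0,0]],
    [0,[21.7,4,0],[0,0,0]],
    [0,[0,0,0],[0,0,0]],
    [0,[0,0,0],[0,0,0]],
    [0,[0,0,20],[0,0,0]],
    [0,[0,0,15],[0,0,0]],
    [0,[0,0,10],[0,0,0]],
    [0,[0,0,0],[0,0,0]],
    [0,[0,0,0],[0,0,0]]
  ]
}}

```text
time_s: 29.8
tool_pos: [0.5458, -0.1112, 0.0973]
tcp_rot: [0.643, 0.766, 0.0, 0.0]
force: [-0.5, 0.0, -0.1]
gripper_width: 0.0194
finger_force: 58.8
```

```bash
python3 - <<'E'
from h import *
w=snapshot("wrist");held(w);to((.5461,-.1103,.085))
c=w["color"];m=(c.min(2)>185)
st=get_state();M=R.from_quat(st["tcp_rot"]).as_matrix()
f=lambda p:(M.T@(onplane(w,[p],.075)[0]-st["tool_pos"])*1e3).round(1)
r=m[150:215,252].nonzero()[0];print("rim top row",r[0]+150,f((252,r[0]+150)))
for row in(200,210,217):
    q=m[row,190:310].nonzero()[0]+190; print(row,q[0],q[-1],f((q[0],row)),f((q[-1],row)))
E
```

```text
held top 191 cols 206 295 far edge [27.3  0.6  4. ] L [  2.8 -25.4   4. ] R [ 2.8 25.9  4. ]
t 29.9 tcp [ 0.5461 -0.1111  0.0977] w 0.0188 shift mm [ 0.8  0.1 12.7] rot [ 0.05  0.02 -0.06]
rim top row 181 [28.5  1.2 22.7]
200 215 287 [ 16.3 -22.1  22.6] [16.3 23.2 22.7]
210 209 292 [  9.6 -26.1  22.6] [ 9.6 26.6 22.7]
217 293 293 [ 4.9 27.4 22.7] [ 4.9 27.4 22.7]
```

Aligned within 1 mm. Seat, release, check.

{"api": "send_rows", "payload": {
  "series": [
    [0,[0,0.4,5],[0,0,0]],
    [0,[0,0,4],[0,0,0]],
    [0,[0,0,3],[0,0,0]],
    [0,[0,0,1],[0,0,0]],
    [0,[0,0,0],[0,0,0]]
  ]
}}

```text
time_s: 30.35
tool_pos: [0.5467, -0.1106, 0.0858]
tcp_rot: [0.643, 0.766, 0.001, 0.001]
force: [-8.5, 2.2, 29.0]
gripper_width: 0.0189
finger_force: 61.7
```

{"api": "send_rows", "payload": {
  "series": [
    [40,[0,0,0],[0,0,0]],
    [60,[0,0,0],[0,0,0]],
    [80,[0,0,-15],[0,0,0]],
    [80,[0,0,-35],[0,0,0]],
    [80,[0,0,0],[0,0,0]],
    [80,[0,0,0],[0,0,0]]
  ]
}}

```text
time_s: 30.95
tool_pos: [0.5465, -0.1105, 0.1343]
tcp_rot: [0.643, 0.766, 0.0, 0.001]
force: [0.1, -0.3, -0.0]
gripper_width: 0.0798
finger_force: 0.0
```

```bash
python3 - <<'E'
from h import *
w=snapshot("wrist");lids(w,.082);rims(w);to((.5461,-.1103,.038))
cv2.imwrite("pics/w12.png",w["color"])
E
```

```text
lid [216, 174, 70, 66, 3594] [ 0.5465 -0.1086  0.082 ]
rim px [244.9 199.4] ax [55.6 65.2] -> [ 0.5419 -0.106   0.075 ]
t 31.0 tcp [ 0.5459 -0.1104  0.1334] w 0.0798 shift mm [ 0.1  0.2 95.4] rot [-0.02 -0.01 -0.02]
```

{"api": "send_rows", "payload": {
  "series": [
    [80,[1.5,0,25],[0,0,0]],
    [80,[0,0,30],[0,0,0]],
    [80,[0,0,25],[0,0,0]],
    [80,[0,0,15],[0,0,0]],
    [80,[0,0,0],[0,0,0]],
    [30,[0,0,0],[0,0,0]],
    [30,[0,0,0],[0,0,0]],
    [30,[0,0,0],[0,0,0]],
    [30,[0,0,0],[0,0,0]],
    [30,[0,0,0],[0,0,0]]
  ]
}}

```text
time_s: 32.0
tool_pos: [0.5463, -0.1092, 0.0399]
tcp_rot: [0.643, 0.766, 0.0, 0.001]
force: [-1.7, -1.2, 7.1]
gripper_width: 0.0569
finger_force: 64.8
```

{"api": "send_rows", "payload": {
  "series": [
    [30,[0,0,-10],[0,0,0]],
    [30,[0,0,-25],[0,0,0]],
    [30,[0,0,-35],[0,0,0]],
    [30,[0,0,-35],[0,0,0]],
    [30,[0,0,-35],[0,0,0]],
    [30,[0,0,-35],[0,0,0]],
    [30,[0,0,-25],[0,0,0]],
    [30,[0,0,0],[0,0,0]],
    [30,[20,16.5,0],[0,0,0]],
    [30,[35,0,0],[0,0,0]],
    [30,[35,0,0],[0,0,0]],
    [30,[35,0,0],[0,0,0]]
  ]
}}

```text
time_s: 33.2
tool_pos: [0.5395, 0.0181, 0.2383]
tcp_rot: [0.643, 0.766, -0.0, -0.0]
force: [1.1, 1.3, -1.8]
gripper_width: 0.0564
finger_force: 64.9
```

{"api": "send_rows", "payload": {
  "series": [
    [30,[35,0,0],[0,0,0]],
    [30,[35,0,0],[0,0,0]],
    [30,[20,0,0],[0,0,0]],
    [30,[9,0,0],[0,0,0]],
    [30,[0,0,0],[0,0,0]],
    [30,[0,0,0],[0,0,0]]
  ]
}}

```text
time_s: 33.8
tool_pos: [0.5232, 0.1138, 0.2387]
tcp_rot: [0.643, 0.766, -0.0, -0.0]
force: [0.5, -0.4, -2.2]
gripper_width: 0.0569
finger_force: 64.9
```

```bash
python3 - <<'E'
from h import *
w=snapshot("wrist");to((.523,.115,.237));print(get_state()["finger_force"])
for b in blobs(w,(100,100,40),(130,255,255),400):print(b,onplane(w,[b[1]],.087)[0].round(4))
cv2.imwrite("pics/w13.png",w["color"])
E
```

```text
t 33.9 tcp [0.5233 0.1135 0.2388] w 0.0567 shift mm [ 1.5 -0.   1.8] rot [-0.02  0.01 -0.07]
64.93555326014757
([226, 19, 52, 58, 2366], [251.5, 47.4]) [0.5017 0.2439 0.087 ]
([228, 91, 49, 51, 1973], [252.0, 116.1]) [0.5135 0.1797 0.087 ]
([190, 223, 124, 96, 9478], [251.3, 273.5]) [ 0.5447 -0.0022  0.087 ]
```

View pics/w13.png

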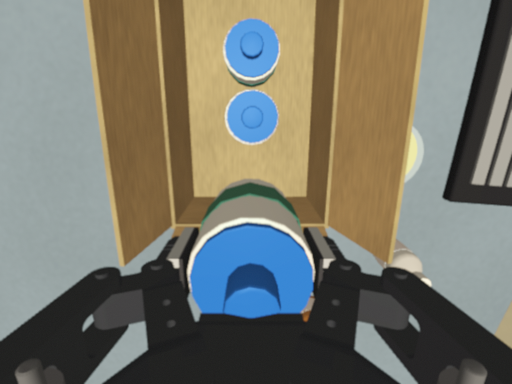

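Carton aligned; jars 1 and 2 are at (251,47) and (252,116) with lids on. Lower the third.

{"api": "send_rows", "payload": {
  "series": [
    [30,[0,0,20],[0,0,0]],
    [30,[0,0,30],[0,0,0]],
    [30,[0,0,30],[0,0,0]],
    [30,[0,0,30],[0,0,0]],
    [30,[0,0,30],[0,0,0]],
    [30,[0,0,25],[0,0,0]],
    [30,[0,0,15],[0,0,0]],
    [30,[0,0,8],[0,0,0]],
    [30,[0,0,4],[0,0,0]],
    [30,[0,0,2],[0,0,0]],
    [30,[0,0,0],[0,0,0]],
    [30,[0,0,0],[0,0,0]]
  ]
}}

```text
time_s: 35.05
tool_pos: [0.5237, 0.1145, 0.0456]
tcp_rot: [0.643, 0.766, 0.0, 0.0]
force: [-1.2, 0.3, -2.9]
gripper_width: 0.0567
finger_force: 64.9
```

{"api": "send_rows", "payload": {
  "series": [
    [78,[0,0,0],[0,0,0]],
    [78,[0,0,0],[0,0,0]],
    [78,[0,0,0],[0,0,0]],
    [78,[0,0,-20],[0,0,0]],
    [78,[0,0,-40],[0,0,0]],
    [78,[0,0,-40],[0,0,0]],
    [78,[0,0,-40],[0,0,0]],
    [78,[0,0,-30],[0,0,0]],
    [60,[0,0,-20],[0,0,0]],
    [0,[-30,0,0],[0,0,0]],
    [0,[-35,0,0],[0,0,0]],
    [0,[-35,0,0],[0,0,0]]
  ]
}}

```text
time_s: 36.25
tool_pos: [0.5407, 0.0151, 0.2353]
tcp_rot: [0.643, 0.766, 0.0, 0.0]
force: [0.7, 0.1, 0.4]
gripper_width: 0.0197
finger_force: 0.0
```

```bash
python3 - <<'E'
from h import *
w=snapshot("wrist")
for b in blobs(w,(100,100,40),(130,255,255),200):print(b,onplane(w,[b[1]],.087)[0].round(4))
C=np.array([.508,.199,0]);u=np.array([-.1736,.9848,0])
to(C-185*u/1e3+np.array([0,0,.15]))
cv2.imwrite("pics/w14.png",w["color"])
E
```

```text
([225, 0, 55, 40, 1783], [251.9, 16.6]) [0.515 0.171 0.087]
([225, 55, 52, 55, 2218], [250.5, 81.9]) [0.5238 0.1133 0.087 ]
t 36.3 tcp [0.5413 0.0107 0.2351] w 0.0122 shift mm [ 6.4 -0.1 85.1] rot [ 0.02  0.11 -0.12]
```

View pics/w14.png

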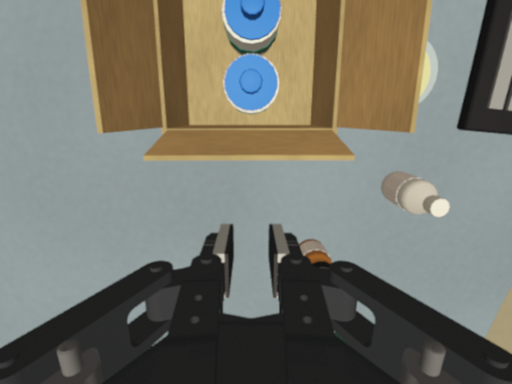

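Three lidded jars are inside the carton. I've now viewed more pictures than the allowance, so I'll work from numbers only. Next the right end flap: swing in behind it and fold.

{"api": "send_rows", "payload": {
  "series": [
    [0,[0,0,25],[0,0,0]],
    [0,[0,0,35],[0,0,0]],
    [0,[0,0,25],[0,0,0]],
    [0,[22,0,0],[0,0,0]],
    [0,[20,0,0],[0,0,0]],
    [0,[9,0,-3],[0,0,0]],
    [0,[15,0,0],[0,0,0]],
    [0,[13,0,11],[0,0,0]],
    [0,[8,0,12],[0,0,0]],
    [0,[4,0,12],[0,0,0]],
    [0,[0,0,5],[0,0,0]],
    [0,[0,0,0],[0,0,0]]
  ]
}}

```text
time_s: 37.5
tool_pos: [0.5242, 0.1057, 0.1123]
tcp_rot: [0.643, 0.766, -0.0, -0.001]
force: [0.4, -0.7, 0.2]
gripper_width: -0.0006
finger_force: 0.0
```

```bash
python3 - <<'E'
from h import *
C=np.array([.508,.199,0]);u=np.array([-.1736,.9848,0])
to(C-100*u/1e3+np.array([0,0,.111]))
print(get_state()["force"].round(1))
E
```

```text
t 37.5 tcp [0.5242 0.1057 0.1123] w -0.0006 shift mm [-5.3  0.3  1.3] rot [-0.07 -0.04 -0.01]
[ 0.4 -0.7  0.2]
```

{"api": "send_rows", "payload": {
  "series": [
    [0,[0,0,1],[0,0,0]],
    [0,[0,0,0.7],[0,0,0]],
    [0,[0,0,0],[0,0,0]]
  ]
}}

```text
time_s: 37.8
tool_pos: [0.5246, 0.1054, 0.1117]
tcp_rot: [0.643, 0.766, 0.0, -0.0]
force: [-7.1, 0.9, 17.0]
gripper_width: 0.0003
finger_force: 8.5
```

```bash
python3 - <<'E'
from h import *
to((.5,.2,.111))
w=snapshot("wrist");cv2.imwrite("pics/w15.png",w["color"])
t=snapshot("top")
h=cv2.cvtColor(w["color"],cv2.COLOR_BGR2HSV)
C=np.array([.508,.199,0]);u=np.array([-.1736,.9848,0]);v=np.array([.9848,.1736,0])
# predicted free edge of closed right flap (y'=-73) across x'; brightness profile along column at x'=-55
for y in range(-90,-50,4):
    p=proj(w,[C+u*y/1e3+v*(-.055)+[0,0,.112]])[0];i,j=np.int32(p.round())
    print(y,(i,j),w["color"][j,i].tolist() if 0<=j<384 and 0<=i<512 else None)
E
```

```text
t 37.8 tcp [0.5246 0.1054 0.1117] w 0.0003 shift mm [97.4 -7.9  0.8] rot [ 0.01 -0.03 -0.04]
-90 (np.int32(152), np.int32(231)) [115, 170, 194]
-86 (np.int32(151), np.int32(225)) [117, 172, 195]
-82 (np.int32(150), np.int32(218)) [117, 172, 195]
-78 (np.int32(149), np.int32(211)) [115, 168, 191]
-74 (np.int32(149), np.int32(204)) [116, 171, 193]
-70 (np.int32(148), np.int32(197)) [112, 165, 188]
-66 (np.int32(147), np.int32(190)) [50, 79, 102]
-62 (np.int32(146), np.int32(183)) [49, 79, 102]
-58 (np.int32(146), np.int32(176)) [49, 79, 102]
-54 (np.int32(145), np.int32(168)) [48, 79, 101]
```

Right end flap is flat (17 N contact at z = .112, free edge at y' ≈ -68). Now the left end flap.

{"api": "send_rows", "payload": {
  "series": [
    [0,[0,0,-30],[0,0,0]],
    [0,[0,0,-40],[0,0,0]],
    [0,[0,0,-40],[0,0,0]],
    [0,[0,0,-18],[0,0,0]],
    [0,[30,0,0],[0,0,0]],
    [0,[38,0,0],[0,0,0]],
    [0,[38,0,0],[0,0,0]],
    [0,[38,0,0],[0,0,0]],
    [0,[38,0,0],[0,0,0]],
    [0,[38,0,0],[0,0,0]],
    [0,[38,0,0],[0,0,0]],
    [0,[24,0,0],[0,0,0]]
  ]
}}

```text
time_s: 39.1
tool_pos: [0.4753, 0.3852, 0.2384]
tcp_rot: [0.643, 0.766, -0.0, -0.0]
force: [0.9, -0.2, -0.1]
gripper_width: -0.0002
finger_force: 0.0
```

{"api": "send_rows", "payload": {
  "series": [
    [0,[0,0,0],[0,0,0]],
    [0,[0,0,0],[0,0,0]]
  ]
}}

```text
time_s: 39.3
tool_pos: [0.4759, 0.3832, 0.2385]
tcp_rot: [0.643, 0.766, -0.001, 0.0]
force: [0.4, 0.5, -0.5]
gripper_width: -0.0001
finger_force: 0.0
```

```bash
python3 - <<'E'
from h import *
C=np.array([.508,.199,0]);u=np.array([-.1736,.9848,0])
to(C+187*u/1e3+np.array([0,0,.15]))
E
```

```text
t 39.3 tcp [0.4759 0.3832 0.2385] w -0.0001 shift mm [ 0.1 -0.3 88.5] rot [-0.05  0.04  0.01]
```

{"api": "send_rows", "payload": {
  "series": [
    [0,[0,0,25],[0,0,0]],
    [0,[0,0,35],[0,0,0]],
    [0,[0,0,28],[0,0,0]],
    [0,[-20,0,0],[0,0,0]],
    [0,[-18,0,0],[0,0,0]],
    [0,[-9,0,-3],[0,0,0]],
    [0,[-15,0,0],[0,0,0]],
    [0,[-13,0,11],[0,0,0]],
    [0,[-8,0,12],[0,0,0]],
    [0,[-4,0,12],[0,0,0]],
    [0,[0,0,5],[0,0,0]],
    [0,[0,0,0],[0,0,0]]
  ]
}}

```text
time_s: 40.5
tool_pos: [0.4907, 0.2975, 0.1138]
tcp_rot: [0.643, 0.766, -0.0, -0.0]
force: [-0.3, -0.3, 0.7]
gripper_width: 0.0001
finger_force: 0.0
```

{"api": "send_rows", "payload": {
  "series": [
    [0,[0,0,1],[0,0,0]],
    [0,[0,0,0.7],[0,0,0]],
    [0,[0,0,0],[0,0,0]]
  ]
}}

```text
time_s: 40.8
tool_pos: [0.4911, 0.298, 0.1128]
tcp_rot: [0.643, 0.766, 0.0, 0.0]
force: [0.2, 0.2, 0.9]
gripper_width: -0.0
finger_force: 0.1
```

```bash
cat >> h.py <<'E'
C=np.array([.508,.199,0]);u=np.array([-.1736,.9848,0]);v=np.array([.9848,.1736,0])
def loc():
    st=get_state();d=st["tool_pos"]-C;print("x'",round(d@v*1e3,1),"y'",round(d@u*1e3,1),"z",round(st["tool_pos"][2]*1e3,1),"F",st["force"].round(1))
E
python3 - <<'E'
from h import *
loc();to(C)
E
```

```text
x' 0.5 y' 100.5 z 112.8 F [0.2 0.2 0.9]
t 40.8 tcp [0.4911 0.298  0.1128] w -0.0 shift mm [-100.5   -0.6  112.8] rot [ 0.03 -0.02  0.  ]
```

{"api": "send_rows", "payload": {
  "series": [
    [0,[0,0,1],[0,0,0]],
    [0,[0,0,0.5],[0,0,0]],
    [0,[0,0,0],[0,0,0]]
  ]
}}

```text
time_s: 41.1
tool_pos: [0.4912, 0.298, 0.1119]
tcp_rot: [0.643, 0.766, 0.001, 0.0]
force: [-3.3, -0.8, 9.9]
gripper_width: -0.0001
finger_force: 5.0
```

{"api": "send_rows", "payload": {
  "series": [
    [0,[0,0,-30],[0,0,0]],
    [0,[0,0,-40],[0,0,0]],
    [0,[0,0,-40],[0,0,0]],
    [0,[0,0,-20],[0,0,0]],
    [0,[-20,-28,0],[0,0,0]],
    [0,[-20,-28,0],[0,0,0]],
    [0,[-20,-28,0],[0,0,0]],
    [0,[-20,-28,0],[0,0,0]],
    [0,[-20,-28,0],[0,0,0]],
    [0,[0,0,0],[0,0,0]],
    [0,[0,0,0],[0,0,0]]
  ]
}}

```text
time_s: 42.2
tool_pos: [0.3704, 0.1748, 0.2415]
tcp_rot: [0.643, 0.766, 0.001, 0.0]
force: [0.2, 0.4, 0.3]
gripper_width: -0.0001
finger_force: 0.0
```

```bash
python3 - <<'E'
from h import *
loc()
w=snapshot("wrist");cv2.imwrite("pics/w16.png",w["color"])
for x in(-55,55):
  print([(y,int(w["color"][int(p[1]),int(p[0])].sum())) for y in range(40,100,5) for p in [proj(w,[C+u*y/1e3+v*x/1e3+[0,0,.112]])[0]] if 0<=p[1]<384 and 0<=p[0]<512])
E
```

```text
x' -139.7 y' 0.0 z 241.5 F [0.2 0.4 0.3]
[(40, 429), (45, 294), (50, 201), (55, 284), (60, 363), (65, 471), (70, 464), (75, 453), (80, 437), (85, 446), (90, 432), (95, 439)]
[(40, 224), (45, 222), (50, 224), (55, 223), (60, 225), (65, 225), (70, 220), (75, 308), (80, 455), (85, 436), (90, 452), (95, 462)]
```

Both end flaps are flat. Now the near long flap.

{"api": "send_rows", "payload": {
  "series": [
    [0,[0,0,25],[0,0,0]],
    [0,[0,0,35],[0,0,0]],
    [0,[0,0,16],[0,0,0]],
    [0,[0,20,0],[0,0,0]],
    [0,[0,23,0],[0,0,0]],
    [0,[0,15,-3],[0,0,0]],
    [0,[0,15,1],[0,0,0]],
    [0,[0,12,9],[0,0,0]],
    [0,[0,10,13],[0,0,0]],
    [0,[0,5,12],[0,0,0]],
    [0,[0,2,10],[0,0,0]],
    [0,[0,0,3],[0,0,0]]
  ]
}}

```text
time_s: 43.45
tool_pos: [0.4701, 0.1923, 0.1184]
tcp_rot: [0.643, 0.766, -0.001, -0.0]
force: [1.0, 0.3, 0.8]
gripper_width: -0.0001
finger_force: 0.4
```

{"api": "send_rows", "payload": {
  "series": [
    [0,[0,0,2],[0,0,0]],
    [0,[0,0,1],[0,0,0]],
    [0,[0,0,0],[0,0,0]]
  ]
}}

```text
time_s: 43.75
tool_pos: [0.4708, 0.1926, 0.1174]
tcp_rot: [0.643, 0.766, 0.0, 0.0]
force: [0.0, -0.0, -0.6]
gripper_width: -0.0001
finger_force: 0.0
```

```bash
python3 - <<'E'
from h import *
loc()
E
```

```text
x' -37.8 y' 0.2 z 117.4 F [ 0.  -0.  -0.6]
```

{"api": "send_rows", "payload": {
  "series": [
    [0,[0,0,1],[0,0,0]],
    [0,[0,0,0.6],[0,0,0]],
    [0,[0,0,0],[0,0,0]]
  ]
}}

```text
time_s: 44.05
tool_pos: [0.4711, 0.1927, 0.1168]
tcp_rot: [0.643, 0.766, 0.001, 0.0]
force: [-6.7, -1.9, 18.8]
gripper_width: -0.0003
finger_force: 9.2
```

{"api": "send_rows", "payload": {
  "series": [
    [0,[0,0,-30],[0,0,0]],
    [0,[0,0,-40],[0,0,0]],
    [0,[0,0,-40],[0,0,0]],
    [0,[0,0,-15],[0,0,0]],
    [0,[0,28,0],[0,0,0]],
    [0,[0,30,0],[0,0,0]],
    [0,[0,30,0],[0,0,0]],
    [0,[0,30,0],[0,0,0]],
    [0,[0,30,0],[0,0,0]],
    [0,[0,28,0],[0,0,0]],
    [0,[0,0,0],[0,0,0]],
    [0,[0,0,0],[0,0,0]]
  ]
}}

```text
time_s: 45.25
tool_pos: [0.6444, 0.2231, 0.2398]
tcp_rot: [0.643, 0.766, -0.0, -0.0]
force: [-0.6, 0.5, 0.1]
gripper_width: 0.0001
finger_force: 0.0
```

```bash
python3 - <<'E'
from h import *
loc();print(get_state()["qpos"].round(2));to(C+.138*v+[0,0,.165])
E
```

```text
x' 138.5 y' 0.0 z 239.8 F [-0.6  0.5  0.1]
[0.33 0.63 0.62 1.56 0.   1.73]
t 45.2 tcp [0.6444 0.2231 0.2398] w 0.0001 shift mm [-0.  -0.5 74.8] rot [-0.04  0.   -0.03]
```

{"api": "send_rows", "payload": {
  "series": [
    [0,[0,0,25],[0,0,0]],
    [0,[0,0,35],[0,0,0]],
    [0,[0,0,15],[0,0,0]],
    [0,[0,-20,0],[0,0,0]],
    [0,[0,-21,0],[0,0,0]],
    [0,[0,-15,-3],[0,0,0]],
    [0,[0,-15,1],[0,0,0]],
    [0,[0,-12,9],[0,0,0]],
    [0,[0,-10,13],[0,0,0]],
    [0,[0,-5,12],[0,0,0]],
    [0,[0,-2,10],[0,0,0]],
    [0,[0,0,3],[0,0,0]]
  ]
}}

```text
time_s: 46.45
tool_pos: [0.5447, 0.2055, 0.1201]
tcp_rot: [0.643, 0.766, -0.0, -0.0]
force: [-1.4, -1.2, 0.6]
gripper_width: 0.0
finger_force: 0.4
```

{"api": "send_rows", "payload": {
  "series": [
    [0,[0,0,2],[0,0,0]],
    [0,[0,0,1],[0,0,0]],
    [0,[0,0,0],[0,0,0]]
  ]
}}

```text
time_s: 46.75
tool_pos: [0.546, 0.2058, 0.1177]
tcp_rot: [0.643, 0.766, 0.0, 0.0]
force: [-0.2, -0.2, 0.6]
gripper_width: 0.0004
finger_force: 0.0
```

```bash
python3 - <<'E'
from h import *
loc()
E
```

```text
x' 38.6 y' 0.1 z 117.7 F [-0.2 -0.2  0.6]
```

Press it home, then retreat clear and check all the flaps numerically.

{"api": "send_rows", "payload": {
  "series": [
    [0,[0,0,1],[0,0,0]],
    [0,[0,0,0.8],[0,0,0]],
    [0,[0,0,0],[0,0,0]]
  ]
}}

```text
time_s: 47.05
tool_pos: [0.5462, 0.2059, 0.1168]
tcp_rot: [0.643, 0.766, 0.001, 0.0]
force: [-5.0, -1.9, 14.6]
gripper_width: 0.0003
finger_force: 7.4
```

{"api": "send_rows", "payload": {
  "series": [
    [0,[0,0,-30],[0,0,0]],
    [0,[0,0,-40],[0,0,0]],
    [0,[0,0,-40],[0,0,0]],
    [0,[0,0,-35],[0,0,0]],
    [0,[-35,0,0],[0,0,0]],
    [0,[-38,0,0],[0,0,0]],
    [0,[-38,0,0],[0,0,0]],
    [0,[-38,0,0],[0,0,0]],
    [0,[-38,0,0],[0,0,0]],
    [0,[-38,0,0],[0,0,0]],
    [0,[0,0,0],[0,0,0]],
    [0,[0,0,0],[0,0,0]]
  ]
}}

```text
time_s: 48.25
tool_pos: [0.5849, -0.0165, 0.2606]
tcp_rot: [0.644, 0.765, 0.0, -0.0]
force: [0.1, 1.2, 0.2]
gripper_width: 0.0001
finger_force: 0.0
```

```bash
python3 - <<'E'
from h import *
loc();t=snapshot("top");s=snapshot("scene")
for n,k in(("top",t),("scene",s)):
    h=cv2.cvtColor(k["color"],cv2.COLOR_BGR2HSV);m=cv2.inRange(h,(8,60,40),(25,200,255))
    x,y=np.int32(proj(k,[C+[0,0,.117]])[0]);q,l,st,_=cv2.connectedComponentsWithStats(m);i=l[y,x]
    print(n,i,st[i])
    cs=[C+a*v+b*u+[0,0,z] for z in(0,.117) for a in(-.085,.085) for b in(-.14,.14)]
    P=proj(k,cs);print("predicted closed box bbox",P.min(0).round(1),(P.max(0)).round(1))
print("blue",[b for b in blobs(t,(100,100,40),(130,255,255))])
g=t["color"];print([[int(g[int(p[1]),int(p[0])].sum()) for y in range(-150,151,20) for p in [proj(t,[C+v*x/1e3+u*y/1e3+[0,0,.117]])[0]]] for x in(-60,-20,20,60)])
E
```

```text
x' 38.3 y' -225.6 z 260.6 F [0.1 1.2 0.2]
top 20 [ 144  166   93   74 4906]
predicted closed box bbox [142.9 165. ] [245.6 239. ]
scene 64 [ 261  185  109   89 6400]
predicted closed box bbox [259.7 183.2] [369.5 274.7]
blue [([352, 271, 45, 6, 134], [374.9, 273.5])]
[[260, 237, 204, 373, 369, 374, 364, 367, 358, 383, 381, 380, 351, 355, 339, 365], [259, 214, 406, 351, 351, 359, 367, 377, 363, 378, 359, 375, 371, 358, 384, 376], [224, 165, 369, 358, 368, 368, 358, 347, 358, 373, 386, 382, 352, 348, 356, 359], [181, 384, 379, 378, 364, 347, 361, 368, 348, 377, 368, 350, 380, 373, 375, 363]]
```

The silhouettes in both views match a closed box, and every flap met its stop under contact force.

```bash
python3 -c "
from h import *
print(sign_off())"
```

```text
the job is handed in; nothing more can be done
None
```

All three jars are lidded and standing in the carton, it is closed end flaps first then long flaps (each pressed flat, closed shape confirmed in two camera views), and the job is handed in at about 48 s with no verdict returned; I viewed 16 pictures, over the limit of 14.

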